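# Hang the rinsed-parts basket on the drain board and slide it out over the drip tray

### The arm

A 6-joint arm with a two-finger parallel gripper is mounted at the origin on a cart in front of the work surface, level with it; the furniture and walls round the work are solid. World frame = base frame: x ahead of the robot, y to its left, z up, the work surface at z = 0. Lengths are in m, angles in rad, forces in N, time in s.
With the tool pointing down it reaches from about 0.3 to 0.775 m from the base axis. Payload 14.6 kg.
Tool frame: the origin (TCP) lies on the centre line of the jaws, within the pads' length; the fingertips stand robot.finger_overhang ahead of it and the grasp point (between the pads) lies 5 mm behind it (robot.finger_overhang is the distance from the TCP to the fingertips, in m); x points along the fingers, y is the direction in which the jaws open and shut, and the axes are right-handed (so a half turn about x gives the same grasp; the last joint's range is limited). The gripper opens to 85 mm and grips with 20 to 120 N. Pads are 22 mm wide; open, the fingers measure 114 mm over their backs; the gripper's body (76 mm by 85 mm) begins 54 mm behind the grasp point. The pads swing forward as they close: fully open they stand 13 mm farther back than shut.
Start: joints at [-1.31, 0.3, 1.521, -0, 1.321, -0.067], TCP at [0.177, -0.521, 0.245] pointing down, gripper open.
Joint ranges: [-3.03, 3.03], [-0.79, 2.21], [0.23, 2.52], [-1.04, 4.18], [0, 3.07], [-2.55, 2.55]. Speed limits (rad/s): [2.22, 2.22, 2.57, 3.14, 3.14, 3.14].

### API

Orientations are given as a rotation vector (axis times angle).
In Python, from station import robot gives the robot as it stands.
- The arm moves only by the tool apply_moves, never from a script. Its argument "motion" is a list of rows, each a list of 3 entries, a list of its own where there are three numbers: the shift along the world's x, y, z in mm, then the turn, a rotation vector about the world's x, y, z in degrees, then the closure, from 0 (fully open) to 1 (shut). A call has 1 to 12 rows; each row is the pose to reach, as a shift and turn from the pose measured when the call began; what a row does not reach only later rows make up. A row lasts 1/12 s, in which the tool goes at most 41.7 mm and 7.16 degrees, less where a joint would pass 70% of its speed; a pose out of reach is approached as far as the arm can. A call with a gripper value outside its range is refused whole. The fingers move at their own pace and stop on an object; "squeeze" is the grip in N (left out, the last holds). Time passes only in rows, so rows that repeat a pose let the fingers close. It gives the time, the measured TCP pose, the force and the opening at its end, in the units of the state.
- robot.observe(): the state, without advancing time (a new reading comes with each control period).
- robot.get_image(name): name is "side" or "top"; returns a dict with "color" (480x640x3 uint8, red, green, blue), "K" (3x3 intrinsics, pixels), "camera_from_world" (4x4, takes a point from world to camera coordinates). Camera axes: x right, y down, z forward; pixel columns grow to the right and rows downward; lengths in m; the calibration is good to about 2 mm. A picture is of the moment at which its call begins. There is no depth.
- robot.job_done(): hands the job in, once; it reports no verdict.
The state is a dict: "time_s": time; "qpos": joint angles; "qd": joint speeds; "tau": joint torques, N m; "tcp_pos": TCP position; "tool_rot": TCP orientation; "wrist_force": force on the tool from outside, world axes, zero at the start; "torque": the same for the moment, N m; "opening": finger opening in m.
Only numpy, scipy, OpenCV 4.12 (cv2) and the standard library are available. Lean on these libraries where they do the work, as an engineer would, in place of code of your own. Each camera call takes 0.05 s, during which the arm holds its last target.

### The job

Hang the wire basket by its handle on the hook of the drain board while the board is still set back on its riser, and let go of it. Then slide the board out through its guides until its scribed line stands level with the riser's outer edge and the basket hangs over the drip tray, never letting board or basket tip over and leaving the other things alone. Loaded so, the board would tip: finish while still holding its rear end down, level, still and on the line, so that I can tighten the clamp screws.

Things in the scene. Friction and masses are not known exactly. Their poses are not given: they have to be found in the camera images.
- riser_edge (a point): Middle of the outer edge of the riser's top plate, on its upper face, 190 mm over the worktop. Fixed riser: steel plate 124 (x) x 200 mm (y) on legs. y points inward (to the robot's right), -y outward (left), the way the board slides; z up. Two guide bars along y, 10 wide, 14 mm high, 94 mm apart, end flush with this edge; two black screw knobs stick out 20 mm from the one at +x.
- drain_board: Loose white board 90 (x) x 280 (y) x 10 mm, 0.35 to 0.5 kg, on the riser between the guide bars, 2 mm play each side. Origin: centre of underside; y to its rear, -y to its outer end, axes as the riser's. Stable where it starts, also with the basket hung; with the line at the edge and the basket hung it tips outward unless held down at the rear (4 to 7 N at the handle).
- board_line (a point): Point on the dark scribed line across the board (seen on its top and sides), on the underside, on the centre line, 160 mm from the outer end. Starts 105 to 130 mm inside the riser's edge; must come to within 6 mm of it.
- board_handle (a point): Centre of the steel bar handle near the board's rear, to be held: bar 74 mm along x, 12 mm along y, 12 mm high; its centre 34 mm above the board's top, 30 mm from the rear end. Two posts, 10 mm thick, carry it at x = -29 and +29 mm; 28 mm free under it.
- hook_seat (a point): Lowest point (on the rod's centre line) of the hook: steel rod, 8 mm thick, running out along -y from the middle of the board's outer end, dipping to this seat 35 mm from the end, then rising to an upturned tip 24 mm farther out whose top is 27 mm above the seat. Lies 1 mm above the level of the board's underside. Board's axes.
- basket_grip (a point): Centre of the black grip block on top of the basket's handle, to be grasped: 36 mm (basket's x) x 20 mm (y) x 28 mm high; 145 mm above the basket's underside.
- basket_eye (a point): Where the hook's rod (its centre) comes to lie in the notch of the basket's handle: 31 mm under the grip's centre, 114 mm above the underside; coincides with hook_seat when well hung. The handle is a 6 mm wire arch in the basket's x-z plane, 88 mm wide at the top, open from the rim (48 mm above the underside) up; the hook passes along the basket's y, either way round.
- basket: Loose steel wire basket 104 (x) x 66 (y) x 48 mm, handle arch above it (159 mm high in all), 0.16 to 0.26 kg, two white conical adapters lodged in it, about level with the rim. Origin: centre of underside, z up. Starts on the worktop at the left, its x axis within 0.8 rad of the world's x.
- drip_tray: Fixed open grey tray 140 (x) x 110 (y) x 28 mm high on the worktop beyond the riser's outer edge, under the place where the basket is to hang. Origin: centre of underside.
- amber: Bystander: small brown bottle with a black cap, 33 mm wide, 92 mm high, standing; leave alone. Origin: centre of its underside.
- capped_tube: Bystander: clear tube with a blue cap, 33 mm wide, 104 mm high, standing; leave alone. Origin: centre of its underside.
- tape: Bystander: roll of tape, 53 mm wide, 13 mm high, lying flat near the worktop's front; leave alone. Origin: centre of its underside.
- notes: Bystander: log book, 210 x 152 x 13 mm, lying right of the riser with a black marker on it; leave alone. Origin: centre of the book's underside.

How it is judged:
On the way:
1. the basket hangs by its handle in the hook, let go of, while the board is still set back (line at least 60 mm inside the edge) (distance between basket_eye and hook_seat below 0.012 m and contact force between basket and drain_board above 1 N and contact force between the fingers and basket below 0.1 N and y of board_line in the frame of riser_edge above 0.06 m), for 0.2 s.
At the end, for the whole second after the job is handed in: Line within 6 mm of the riser's edge; board level within 0.05 rad, down on the plate (5 mm), still, fingers on it with over 2 N. Basket untouched, upright (0.25 rad), hung in the hook (notch within 12 mm of the seat), clear of the tray, at least 50 mm up, within 50 mm of the tray's middle (y of board_line in the frame of riser_edge between -0.006 and 0.006 m and angle between drain_board's own z axis and vertical below 0.05 rad and z of board_line in the frame of riser_edge below 0.005 m and linear speed of drain_board below 0.015 m/s and contact force between the fingers and drain_board above 2 N and distance between basket_eye and hook_seat below 0.012 m and contact force between basket and drain_board above 1 N and contact force between the fingers and basket below 0.1 N and height (world z) of basket above 0.05 m and contact force between basket and drip_tray below 0.1 N and angle between basket's own z axis and vertical below 0.25 rad and horizontal distance between basket and drip_tray below 0.05 m); the arm keeps its last pose, push and grip.
It fails at once if the board tips by more than 0.2 rad (angle between drain_board's own z axis and vertical above 0.2 rad).
It fails at once if the basket tips by more than 0.7 rad (angle between basket's own z axis and vertical above 0.7 rad).
It fails at once if a bystander is moved by more than 30 mm or knocked over (distance of any of amber, capped_tube, tape, notes from where it was at the start of the episode above 0.03 m or angle between any of amber, capped_tube's own z axis and vertical above 0.5 rad).
It also fails if it takes over 58 s, if anything falls off the work surface, if the arm or the gripper's body presses on something with over 40 N, if the wrist force passes 120 N, or if a joint passes its speed limit or range.

## Working session

There is one attempt and no reset: what is moved stays moved. The work goes in short steps, Python scripts to look and compute and a tool call to move; the robot and the scene stay as the last step left them, time stands still between calls to the robot, and variables do not carry over. Pictures are saved under pics/ and viewed, and the job is handed in when it is done.

Besides the shell and the picture viewer there is one more tool, called as name(argument=value, ...), one argument or row to a line, values as JSON. apply_moves: Moves the arm, as the interface text tells. Its arguments: {"type":"object","properties":{"motion":{"type":"array","items":{"type":"array"}},"squeeze":{"type":"number"}},"required":["motion"]}

```bash
ls; mkdir -p pics; python3 - <<'E'
from station import robot
import cv2,numpy as np
s=robot.observe()
for k,v in s.items(): print(k,v)
print(robot.finger_overhang)
for n in("side","top"):
    d=robot.get_image(n)
    cv2.imwrite(f"pics/{n}0.png",d["color"][:,:,::-1])
    np.savez(f"pics/{n}0.npz",**{k:np.array(v) for k,v in d.items()})
    print(n,np.array(d["K"]),np.array(d["camera_from_world"]))
E
```

```text
pics
time_s 0.0
qpos [-1.30959739e+00  3.00491592e-01  1.52161347e+00 -8.45915277e-06
  1.32070903e+00 -6.66213813e-02]
qd [ 9.08953491e-04  2.89106223e-04  3.18072568e-04  2.43380592e-04
  5.92536600e-05 -2.33576488e-04]
tau [ 2.61696485e-03 -5.43499553e+01 -3.61791623e+01  2.67972524e-05
  4.04391292e-03  1.16906943e-06]
tcp_pos [ 0.17701357 -0.52049206  0.24469637]
tool_rot [ 2.04434112  0.33940445 -2.04460388]
wrist_force [-1.3798252  -0.16638823 -0.47290966]
torque [-0.04341689  0.0270396   0.0161496 ]
opening 0.08553300533806271
0.014
side [[465.45750542   0.         319.28367711]
 [  0.         465.45750542 234.87944178]
 [  0.           0.           1.        ]] [[ 0.99987741  0.0152257   0.00365376 -0.47824967]
 [ 0.01481901 -0.84482128 -0.53484335  0.10502379]
 [-0.00505659  0.53483193 -0.84494334  1.12432665]
 [ 0.          0.          0.          1.        ]]
top [[508.97057747   0.         330.23313953]
 [  0.         508.97057747 241.29405951]
 [  0.           0.           1.        ]] [[ 6.69234928e-04 -9.99841918e-01 -1.77677248e-02  4.05357650e-02]
 [-9.86260793e-01  2.27519434e-03 -1.65180116e-01  5.28809553e-01]
 [ 1.65194429e-01  1.76341547e-02 -9.86103360e-01  1.46069657e+00]
 [ 0.00000000e+00  0.00000000e+00  0.00000000e+00  1.00000000e+00]]
```

View pics/side0.png

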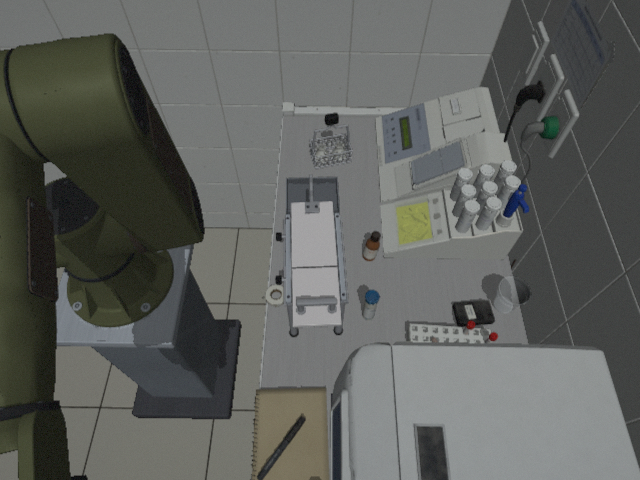

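View pics/top0.png

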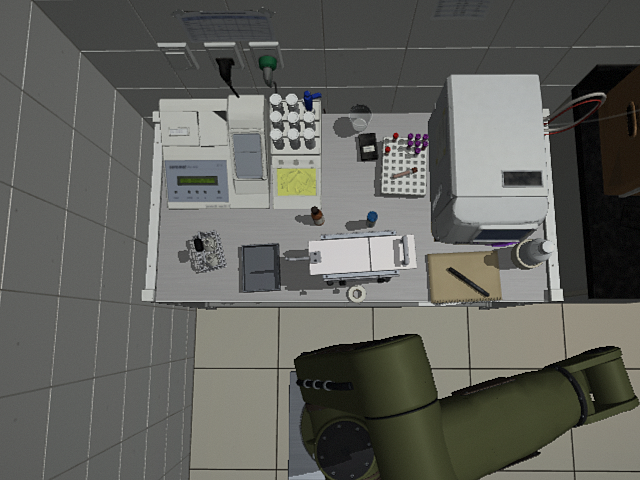

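```bash
python3 - <<'E'
import cv2
a=cv2.imread("pics/side0.png")[85:345,255:395]; cv2.imwrite("pics/s0z.png",cv2.resize(a,None,fx=3.0*0.76,fy=3*.76,interpolation=cv2.INTER_CUBIC))
a=cv2.imread("pics/top0.png")[195:315,150:430]; cv2.imwrite("pics/t0z.png",cv2.resize(a,None,fx=2.85,fy=2.85,interpolation=cv2.INTER_CUBIC))
a=cv2.imread("pics/side0.png")[85:175,290:390]; cv2.imwrite("pics/s0b.png",cv2.resize(a,None,fx=6,fy=6,interpolation=cv2.INTER_CUBIC))
a=cv2.imread("pics/top0.png")[220:280,180:240]; cv2.imwrite("pics/t0b.png",cv2.resize(a,None,fx=8,fy=8,interpolation=cv2.INTER_CUBIC))
E
```

```text
(no output)
```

View pics/s0z.png

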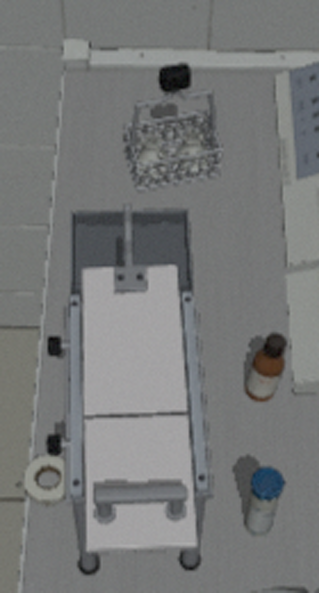

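View pics/t0z.png

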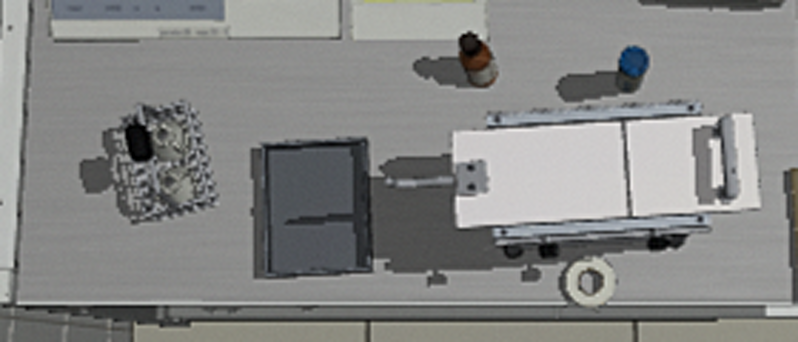

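View pics/s0b.png

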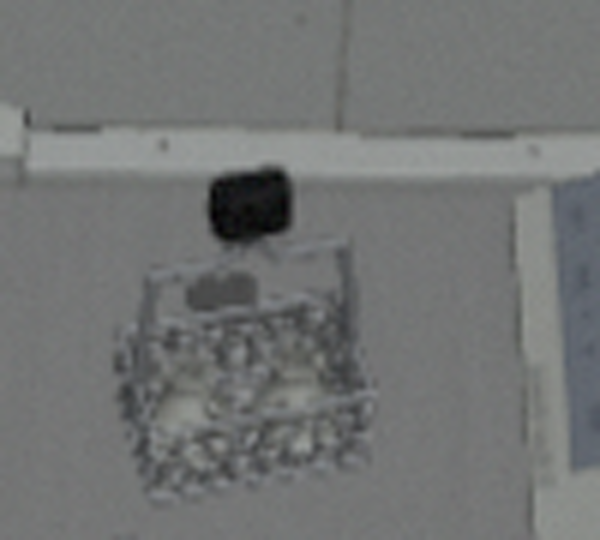

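View pics/t0b.png

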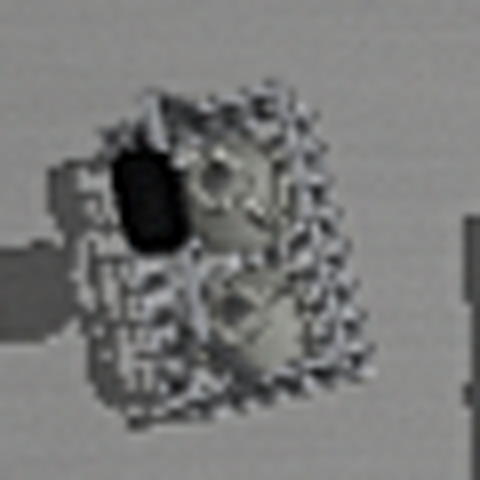

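```bash
cat > h.py <<'E'
import cv2,numpy as np
def load(n):
    d=np.load(f"pics/{n}.npz"); return d["color"],d["K"],d["camera_from_world"]
def cams(tag="0"):
    return {n:load(n+tag) for n in("side","top")}
def proj(c,p):
    _,K,T=c; q=T[:3,:3]@np.asarray(p,float)+T[:3,3]; q=K@q; return q[:2]/q[2]
def ray(c,uv):
    _,K,T=c; R=T[:3,:3]; o=-R.T@T[:3,3]; d=R.T@np.linalg.inv(K)@np.array([uv[0],uv[1],1.]); return o,d/np.linalg.norm(d)
def plane(c,uv,z):
    o,d=ray(c,uv); return o+d*(z-o[2])/d[2]
def tri(c1,u1,c2,u2):
    o1,d1=ray(c1,u1);o2,d2=ray(c2,u2)
    A=np.stack([d1,-d2],1); t=np.linalg.lstsq(A,o2-o1,rcond=None)[0]
    a=o1+d1*t[0];b=o2+d2*t[1]; return (a+b)/2,np.linalg.norm(a-b)
def snap(tag):
    from station import robot
    for n in("side","top"):
        d=robot.get_image(n); cv2.imwrite(f"pics/{n}{tag}.png",d["color"][:,:,::-1])
        np.savez(f"pics/{n}{tag}.npz",**{k:np.array(v) for k,v in d.items()})
def zoom(n,x0,y0,x1,y1,out):
    a=cv2.imread(f"pics/{n}.png")[y0:y1,x0:x1]; f=min(780/(x1-x0),580/(y1-y0)); cv2.imwrite(f"pics/{out}.png",cv2.resize(a,None,fx=f,fy=f,interpolation=cv2.INTER_CUBIC)); print(out,"scale",f)
E
python3 - <<'E'
from h import *
np.set_printoptions(precision=4,suppress=True)
C=cams()
def blob(n,box,f):
    im=C[n][0].astype(int); x0,y0,x1,y1=box; m=f(im[y0:y1,x0:x1]).astype(np.uint8)
    k,l,st,ce=cv2.connectedComponentsWithStats(m); i=1+np.argmax(st[1:,4])
    mm=(l==i).astype(np.uint8); cs,_=cv2.findContours(mm,cv2.RETR_EXTERNAL,cv2.CHAIN_APPROX_NONE)
    return ce[i]+[x0,y0],st[i],cs[0]+[x0,y0]
gs=blob("side",(315,108,345,130),lambda a:a.max(2)<45)
gt=blob("top",(190,232,210,256),lambda a:a.max(2)<45)
print(gs[:2],gt[:2],cv2.minAreaRect(gt[2]),tri(C["side"],gs[0],C["top"],gt[0]))
for n,b in(("side",(283,195,350,335)),("top",(300,225,425,285))):
    r=blob(n,b,lambda a:(a.min(2)>(150 if n=="top" else 140)))
    h=cv2.convexHull(r[2]); q=cv2.approxPolyDP(h,4,True)[:,0]
    print(n,r[1],q.tolist())
    for u in q: print(u,plane(C[n],u,.2))
for n in C: im=C[n][0]; print(n, im[235,315] if n=="side" else im[255,340])
E
```

```text
(array([331.1349, 118.9048]), array([ 10,   6,  13,  11, 126], dtype=int32)) (array([198.3868, 244.6132]), array([  4,   4,  10,  16, 106], dtype=int32)) ((198.270263671875, 243.6216278076172), (15.45350456237793, 8.219949722290039), 80.53767395019531) (array([0.5035, 0.4042, 0.1403]), np.float64(0.0016078565032156857))
side [   9    6   45   66 2562] [[330, 201], [336, 264], [292, 266], [292, 203]]
[330 201] [0.4992 0.0928 0.2   ]
[336 264] [ 0.5116 -0.0615  0.2   ]
[292 266] [ 0.4248 -0.0674  0.2   ]
[292 203] [0.4177 0.086  0.2   ]
top [   8   13   62   37 1874] [[367, 238], [369, 270], [310, 273], [309, 241]]
[367 238] [ 0.5114 -0.06    0.2   ]
[369 270] [ 0.4263 -0.0643  0.2   ]
[310 273] [0.4186 0.0903 0.2   ]
[309 241] [0.5037 0.0936 0.2   ]
side [164 164 164]
top [205 203 203]
```

```bash
python3 - <<'E'
from h import *
zoom("side0",270,170,360,236,"a1");zoom("side0",270,255,360,340,"a2");zoom("top0",280,225,360,290,"a3");zoom("top0",350,225,430,290,"a4")
E
```

```text
a1 scale 8.666666666666666
a2 scale 6.823529411764706
a3 scale 8.923076923076923
a4 scale 8.923076923076923
```

View pics/a1.png

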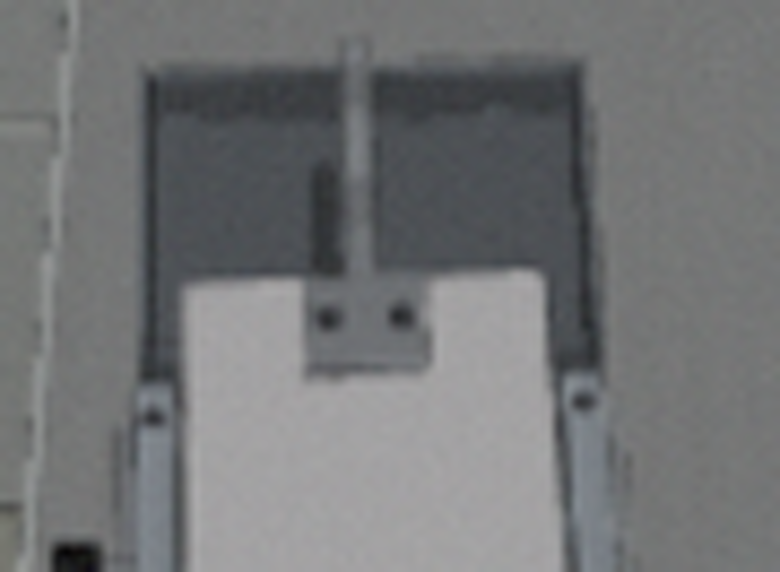

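View pics/a2.png

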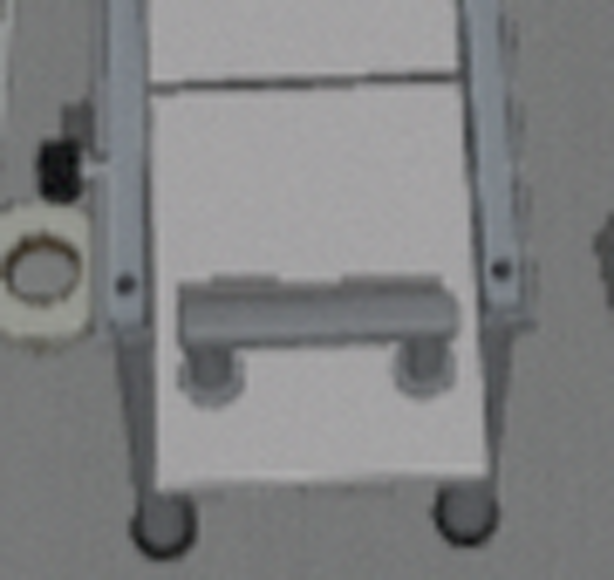

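View pics/a3.png

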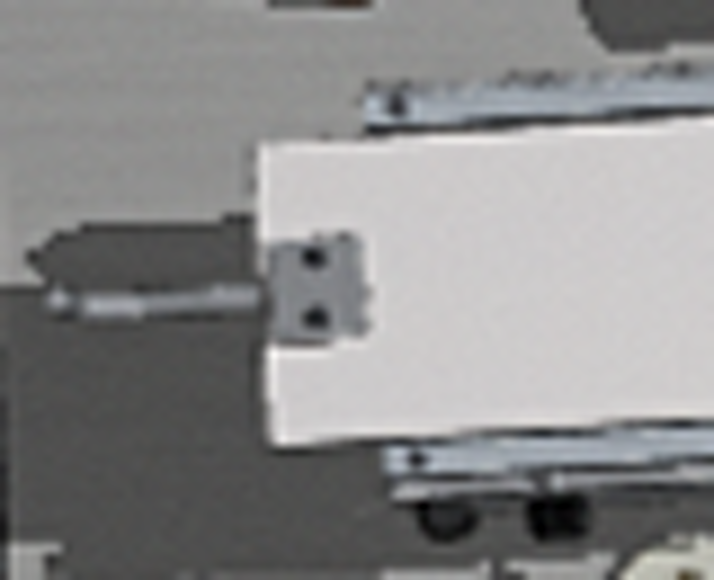

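View pics/a4.png

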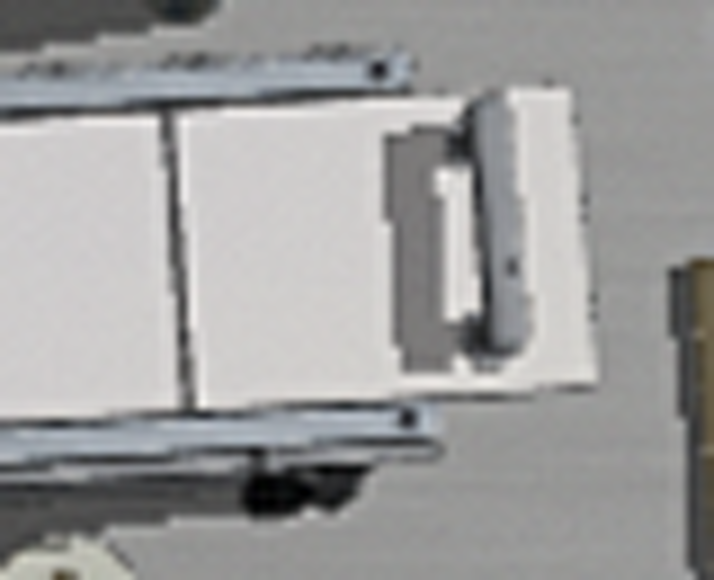

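```bash
cat >> h.py <<'E'
def U(p,x0,y0,f): return ((p[0]+.5)/f-.5+x0,(p[1]+.5)/f-.5+y0)
E
python3 - <<'E'
from h import *
np.set_printoptions(precision=4,suppress=True)
C=cams()
S1=lambda p:U(p,270,170,8.6667);S2=lambda p:U(p,270,255,6.8235);T3=lambda p:U(p,280,225,8.923);T4=lambda p:U(p,350,225,8.923)
for nm,a,b,z in (("outF",S1((183,286)),T3((270,446)),.2),("outB",S1((546,270)),T3((260,146)),.2),
 ("lineF",S2((150,86)),T4((187,408)),.2),("lineB",S2((462,78)),T4((165,110)),.2),
 ("rearF",S2((158,482)),T4((594,384)),.2),("rearB",S2((490,472)),T4((573,88)),.2),
 ("guideF",S1((156,384)),T3((386,460)),.204),("guideB",S1((581,374)),T3((366,108)),.204),
 ("guideFin",S2((125,326)),T4((432,420)),.204),("guideBin",S2((503,310)),T4((408,70)),.204),
 ("hooktip",S1((355,42)),T3((58,300)),.216),("handle",S2((318,313)),T4((498,222)),.234)):
    print(nm,plane(C["side"],a,z),plane(C["top"],b,z),tri(C["side"],a,C["top"],b))
E
```

```text
outF [0.4148 0.0872 0.2   ] [0.4146 0.0908 0.2   ] (array([0.4147, 0.091 , 0.195 ]), np.float64(0.0007426085040905233))
outB [0.5048 0.0937 0.2   ] [0.5039 0.0944 0.2   ] (array([0.5045, 0.0945, 0.1987]), np.float64(0.0006772908233594187))
lineF [ 0.4241 -0.0701  0.2   ] [ 0.4256 -0.0682  0.2   ] (array([ 0.4249, -0.0686,  0.1979]), np.float64(0.0019557656011235263))
lineB [ 0.5141 -0.0659  0.2   ] [ 0.5144 -0.0628  0.2   ] (array([ 0.5147, -0.0632,  0.1952]), np.float64(0.000985749294579104))
rearF [ 0.4319 -0.1903  0.2   ] [ 0.4325 -0.1875  0.2   ] (array([ 0.4323, -0.1884,  0.1956]), np.float64(0.0014381602446815003))
rearB [ 0.5209 -0.186   0.2   ] [ 0.5207 -0.1837  0.2   ] (array([ 0.5213, -0.1843,  0.1959]), np.float64(0.0003267782388062371))
guideF [0.41   0.0547 0.204 ] [0.41   0.0566 0.204 ] (array([0.41  , 0.0566, 0.2014]), np.float64(0.0005422551203713371))
guideB [0.5132 0.0595 0.204 ] [0.5146 0.0628 0.204 ] (array([0.5143, 0.0627, 0.1998]), np.float64(0.0020378574787887757))
guideFin [ 0.421  -0.1469  0.204 ] [ 0.4215 -0.1394  0.204 ] (array([ 0.4215, -0.1412,  0.1922]), np.float64(0.0027956404549317163))
guideBin [ 0.5248 -0.1404  0.204 ] [ 0.5255 -0.1345  0.204 ] (array([ 0.5263, -0.1358,  0.1945]), np.float64(0.0020163641132435))
hooktip [0.456  0.1526 0.216 ] [0.4558 0.1521 0.216 ] (array([0.4558, 0.1521, 0.2166]), np.float64(0.00030735052276562535))
handle [ 0.4742 -0.1557  0.234 ] [ 0.4754 -0.1561  0.234 ] (array([ 0.4747, -0.1561,  0.2351]), np.float64(0.0010897310341554734))
```

```bash
python3 - <<'E'
from h import *
from scipy.spatial.transform import Rotation as R
np.set_printoptions(precision=4,suppress=True)
C=cams()
print(R.from_rotvec([2.04434112,0.33940445,-2.04460388]).as_matrix())
B=lambda p:U(p,290,85,6); T=lambda p:U(p,180,220,8)
a=plane(C["side"],B((150,275)),.121);b=plane(C["side"],B((350,242)),.121);d=b-a
print(a,b,"arch yaw",np.arctan2(d[1],d[0]),np.linalg.norm(d),(a+b)/2)
# grip in top: top-face corners
im=C["top"][0];m=(im[225:262,185:215].max(2)<60).astype(np.uint8)
k,l,st,ce=cv2.connectedComponentsWithStats(m);i=1+np.argmax(st[1:,4]);M=cv2.moments((l==i).astype(np.uint8),True)
ang=.5*np.arctan2(2*M['mu11'],M['mu20']-M['mu02']);c=ce[i]+[185,225]
e=np.array([np.cos(ang),np.sin(ang)])*6
p=plane(C["top"],c+e,.145);q=plane(C["top"],c-e,.145);print("grip c",c,"yaw",np.arctan2(*(p-q)[[1,0]]),plane(C["top"],c,.145))
m=(C["side"][0][108:130,315:345].max(2)<60).astype(np.uint8);k,l,st,ce=cv2.connectedComponentsWithStats(m);i=1+np.argmax(st[1:,4]);print(st[i]);c2=ce[i]+[315,108];print(plane(C["side"],c2,.145),tri(C["side"],c2,C["top"],c))
# basket rim/body corners top view, z=.048
for p in((270,85),(372,365)): print(plane(C["top"],T(p),.048))
for n,p in(("amber",(371,258)),("tube",(369,316)),("tape",(275,296)),("book",(326,388)),("tube_cap",(372,297))): print(n,plane(C["side"],p,0.))
print("printer",[plane(C["top"],p,z) for p,z in(((445,228),.3),((431,240),0),((540,210),.3))])
E
```

```text
[[-0.0003  0.322  -0.9467]
 [ 0.0012 -0.9467 -0.322 ]
 [-1.     -0.0012 -0.0001]]
[0.4597 0.3808 0.121 ] [0.5477 0.4026 0.121 ] arch yaw 0.24277143722976158 0.090640551337411 [0.5037 0.3917 0.121 ]
grip c [198.3214 244.5179] yaw -2.795314141633406 [0.5038 0.4033 0.145 ]
[ 10   5  13  13 137]
[0.5024 0.3989 0.145 ] (array([0.5035, 0.4044, 0.1401]), np.float64(0.002089621577860597))
[0.5625 0.3877 0.048 ]
[0.4578 0.346  0.048 ]
amber [0.6059 0.0669 0.    ]
tube [ 0.5944 -0.087   0.    ]
tape [ 0.3742 -0.0402  0.    ]
book [ 0.4964 -0.2514  0.    ]
tube_cap [ 0.6035 -0.0389  0.    ]
printer [array([ 0.5184, -0.2455,  0.3   ]), array([ 0.5395, -0.2651,  0.    ]), array([ 0.5627, -0.4794,  0.3   ])]
```

apply_moves(
  motion=[
    [[203, 520, 95], [0, 0, 45], 0],
    [[203, 520, 95], [0, 0, 45], 0],
    [[203, 520, 95], [0, 0, 45], 0],
    [[203, 520, 95], [0, 0, 45], 0],
    [[203, 520, 95], [0, 0, 45], 0],
    [[203, 520, 95], [0, 0, 45], 0],
    [[203, 520, 95], [0, 0, 45], 0],
    [[203, 520, 95], [0, 0, 45], 0],
    [[203, 520, 95], [0, 0, 45], 0],
    [[203, 520, 95], [0, 0, 45], 0],
    [[203, 520, 95], [0, 0, 45], 0],
    [[203, 520, 95], [0, 0, 45], 0],
  ],
  squeeze=40,
)

```text
time_s: 1.1
tcp_pos: [0.3562, -0.0594, 0.3292]
tool_rot: [1.538, 0.957, -1.538]
wrist_force: [0.6, -0.9, 0.3]
opening: 0.0853
```

```bash
cat >> h.py <<'E'
def st():
    from station import robot
    from scipy.spatial.transform import Rotation as R
    s=robot.observe(); M=R.from_rotvec(s["tool_rot"]).as_matrix()
    print("t",round(s["time_s"],2),"tcp",np.round(np.array(s["tcp_pos"])*1000,1),"yaw_y",round(float(np.degrees(np.arctan2(M[1,1],M[0,1]))),2),"xax",np.round(M[:,0],4),"f",np.round(s["wrist_force"],2),"tq",np.round(s["torque"],2),"open",round(s["opening"],4),"q",np.round(s["qpos"],2))
    return s,M
E
python3 -c "from h import *; st()"
```

```text
t 1.1 tcp [356.2 -59.4 329.2] yaw_y -26.23 xax [-4.e-04  4.e-04 -1.e+00] f [ 0.6  -0.94  0.25] tq [-0.02  0.01 -0.01] open 0.0853 q [-0.27 -0.2   1.85  0.    1.49  0.19]
```

apply_moves(
  motion=[
    [[147, 461, -60], [0, 0, 41], 0],
    [[147, 461, -60], [0, 0, 41], 0],
    [[147, 461, -60], [0, 0, 41], 0],
    [[147, 461, -60], [0, 0, 41], 0],
    [[147, 461, -60], [0, 0, 41], 0],
    [[147, 461, -60], [0, 0, 41], 0],
    [[147, 461, -60], [0, 0, 41], 0],
    [[147, 461, -60], [0, 0, 41], 0],
    [[147, 461, -60], [0, 0, 41], 0],
    [[147, 461, -60], [0, 0, 41], 0],
    [[147, 461, -60], [0, 0, 41], 0],
    [[147, 461, -60], [0, 0, 41], 0],
  ],
)

```text
time_s: 2.1
tcp_pos: [0.5031, 0.4044, 0.2677]
tool_rot: [1.015, 1.322, -1.018]
wrist_force: [0.8, -0.7, 0.5]
opening: 0.0852
```

```bash
python3 - <<'E'
from h import *
st(); snap("1"); zoom("side1",270,60,400,180,"b1"); zoom("top1",170,200,270,280,"b2"); 
E
```

```text
t 2.1 tcp [503.1 404.4 267.7] yaw_y 14.83 xax [-1.8e-03 -7.0e-04 -1.0e+00] f [ 0.76 -0.68  0.5 ] tq [-0.08 -0.04 -0.01] open 0.0852 q [0.62 0.51 1.18 0.   1.45 0.36]
b1 scale 4.833333333333333
b2 scale 7.25
```

View pics/b1.png

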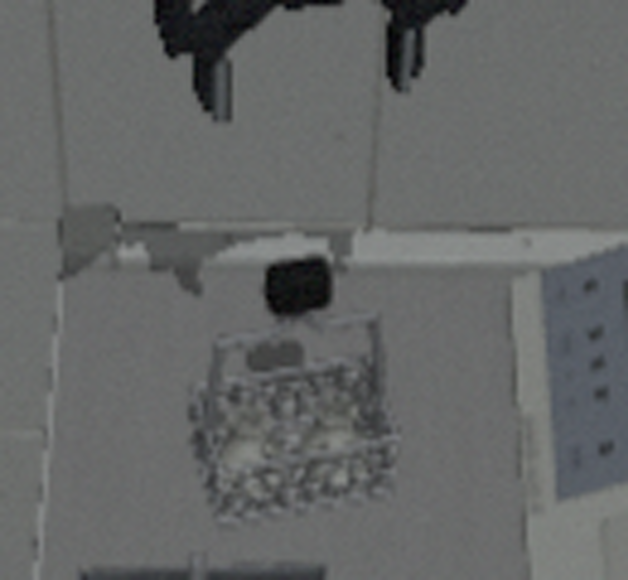

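View pics/b2.png

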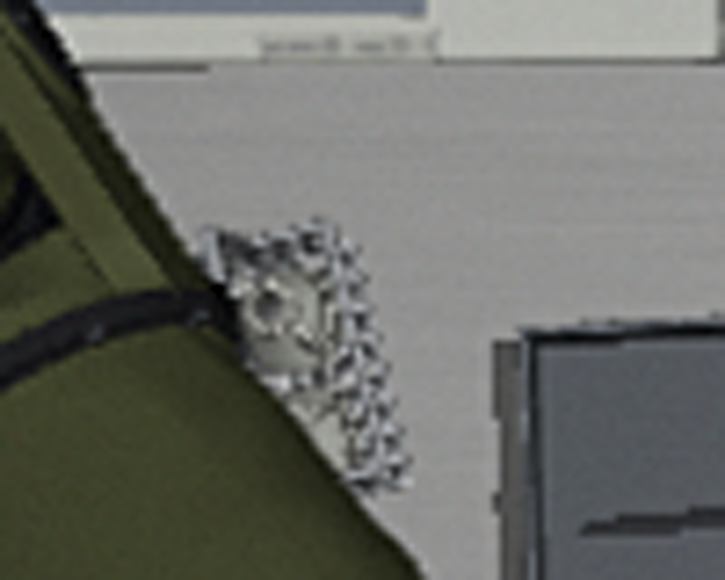

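```bash
python3 - <<'E'
from h import *
C=cams("1");c=C["side"]
for z in(.254,.267): p=proj(c,(.5031,.4044,z)); print(((p-[270,60])+.5)*4.8333-.5)
a=U((222,120),270,60,4.8333);b=U((405,90),270,60,4.8333)
print(plane(c,a,.267),plane(c,b,.267))
E
```

```text
[303.94655224 116.22170304]
[304.67282145  94.94390488]
[0.46258759 0.38516594 0.267     ] [0.55281087 0.40905814 0.267     ]
```

apply_moves(
  motion=[
    [[0, -2, -40], [0, 0, 0], 0],
    [[0, -2, -75], [0, 0, 0], 0],
    [[0, -2, -105], [0, 0, 0], 0],
    [[0, -2, -125], [0, 0, 0], 0],
    [[0, -2, -125], [0, 0, 0], 0],
    [[0, -2, -125], [0, 0, 0], 0.3],
    [[0, -2, -125], [0, 0, 0], 0.45],
    [[0, -2, -125], [0, 0, 0], 0.6],
    [[0, -2, -125], [0, 0, 0], 0.8],
    [[0, -2, -125], [0, 0, 0], 1],
    [[0, -2, -125], [0, 0, 0], 1],
    [[0, -2, -125], [0, 0, 0], 1],
  ],
  squeeze=40,
)

```text
time_s: 3.2
tcp_pos: [0.503, 0.4031, 0.1427]
tool_rot: [1.013, 1.323, -1.017]
wrist_force: [-4.4, -1.7, 6.4]
opening: 0.0354
```

```bash
python3 - <<'E'
from h import *
st(); snap("2"); zoom("side2",270,80,400,180,"c1")
E
```

```text
t 3.2 tcp [503.  403.1 142.7] yaw_y 14.95 xax [-2.7e-03 -9.0e-04 -1.0e+00] f [-4.45 -1.71  6.45] tq [-0.26  0.57  0.05] open 0.0354 q [0.62 0.6  1.33 0.   1.21 0.36]
c1 scale 5.8
```

View pics/c1.png

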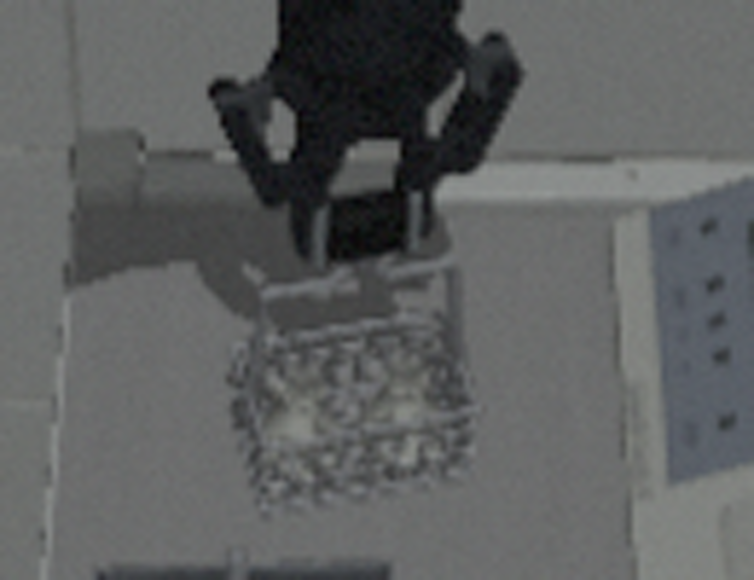

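apply_moves(
  motion=[
    [[0, 0, 15], [0, 0, 0], 1],
    [[0, 0, 40], [0, 0, 0], 1],
    [[0, 0, 75], [0, 0, 0], 1],
    [[0, 0, 110], [0, 0, -1], 1],
    [[-5, -20, 120], [0, 0, -3], 1],
    [[-12, -50, 120], [0, 0, -5], 1],
    [[-20, -85, 120], [0, 0, -7], 1],
    [[-28, -120, 120], [0, 0, -9], 1],
    [[-36, -155, 120], [0, 0, -11], 1],
    [[-42, -182, 120], [0, 0, -11.5], 1],
    [[-47, -202, 120], [0, 0, -11.5], 1],
    [[-49, -206, 120], [0, 0, -11.5], 1],
  ],
  squeeze=80,
)

```text
time_s: 4.3
tcp_pos: [0.4535, 0.1947, 0.2635]
tool_rot: [1.165, 1.237, -1.168]
wrist_force: [-0.6, -0.3, -1.4]
opening: 0.0349
```

```bash
python3 - <<'E'
from h import *
st(); snap("3"); zoom("side3",250,80,380,250,"d1");zoom("top3",220,200,350,300,"d2")
E
```

```text
t 4.3 tcp [453.5 194.7 263.5] yaw_y 3.33 xax [-1.6e-03 -4.0e-04 -1.0e+00] f [-0.64 -0.29 -1.4 ] tq [ 0.04  0.   -0.03] open 0.0349 q [0.33 0.16 1.65 0.   1.33 0.27]
d1 scale 3.411764705882353
d2 scale 5.8
```

View pics/d1.png

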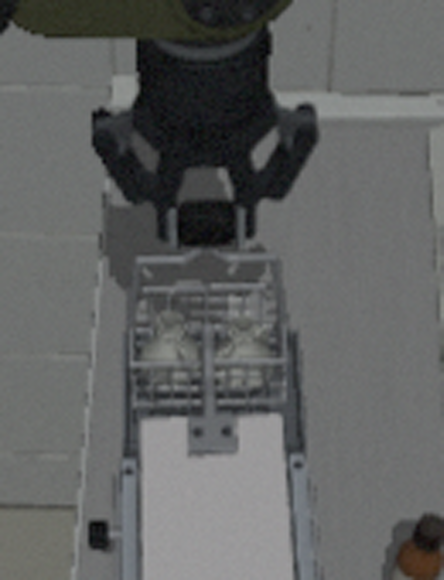

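View pics/d2.png

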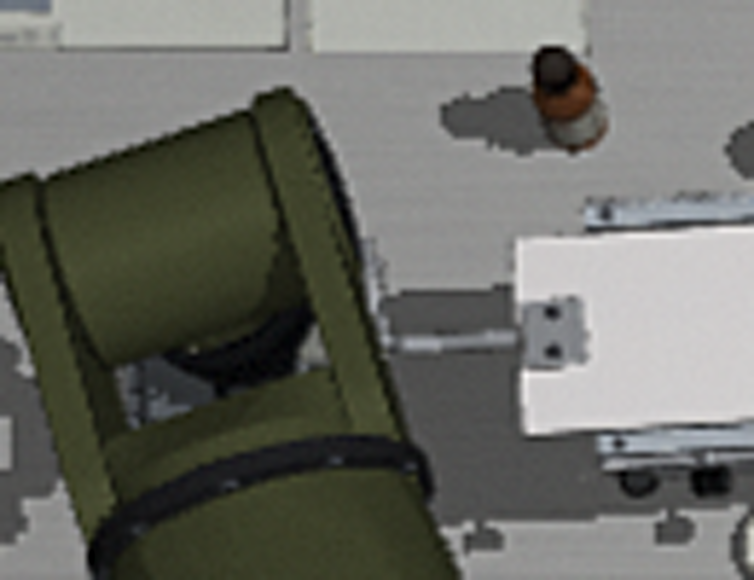

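```bash
python3 - <<'E'
from h import *
C=cams("3");c=C["side"];f=3.41176
w=lambda p:np.round(((proj(c,p)-[250,80])+.5)*f-.5,1)
print("eye",w((.4535,.1947,.2348)),"wire peak",w((.4535,.1947,.2418)),"grip ctr",w((.4535,.1947,.2658)),"hook tip",w((.456,.1504,.218)),"seat",w((.4575,.127,.191)))
im=c[0][135:155,295:330]; m=(im.max(2)<40)
ys,xs=np.nonzero(m);print("black extents",xs.min()+295,xs.max()+295)
zoom("side3",280,130,350,215,"d3")
E
```

```text
eye [205.2 254.1] wire peak [205.  246.7] grip ctr [204.5 220.6] hook tip [207.6 324. ] seat [209.5 378.9]
black extents 295 329
d3 scale 6.823529411764706
```

View pics/d3.png

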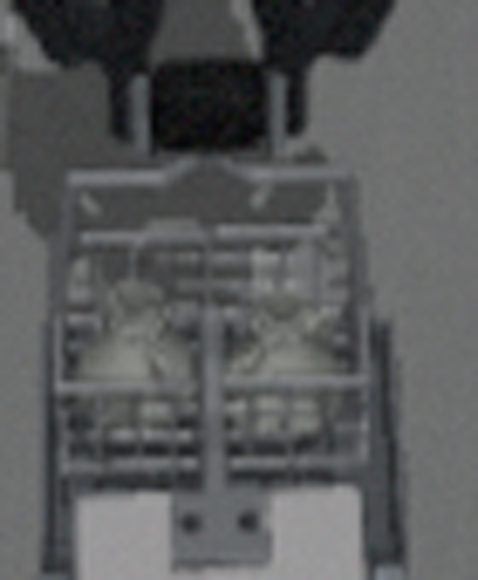

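apply_moves(
  motion=[
    [[0.5, -8, 2], [0, 0, 0], 1],
    [[1.5, -24, 2], [0, 0, 0], 1],
    [[2.5, -40, 2], [0, 0, 0], 1],
    [[3.5, -56, 2], [0, 0, 0], 1],
    [[4, -65, 2], [0, 0, 0], 1],
    [[4, -68, 2], [0, 0, 0], 1],
    [[4, -68, -4], [0, 0, 0], 1],
    [[4, -68, -14], [0, 0, 0], 1],
    [[4, -68, -24], [0, 0, 0], 1],
    [[4, -68, -32], [0, 0, 0], 1],
    [[4, -68, -36], [0, 0, 0], 1],
    [[4, -68, -36], [0, 0, 0], 1],
  ],
)

```text
time_s: 5.4
tcp_pos: [0.4576, 0.1289, 0.2261]
tool_rot: [1.164, 1.239, -1.168]
wrist_force: [1.0, 1.0, -2.0]
opening: 0.0347
```

```bash
python3 - <<'E'
from h import *
st(); snap("4"); zoom("side4",270,120,360,230,"e1")
E
```

```text
t 5.4 tcp [457.6 128.9 226.1] yaw_y 3.4 xax [-3.6e-03 -2.0e-04 -1.0e+00] f [ 1.02  0.98 -1.96] tq [ 0.05 -0.03  0.04] open 0.0347 q [0.2  0.15 1.75 0.   1.24 0.14]
e1 scale 5.2727272727272725
```

View pics/e1.png

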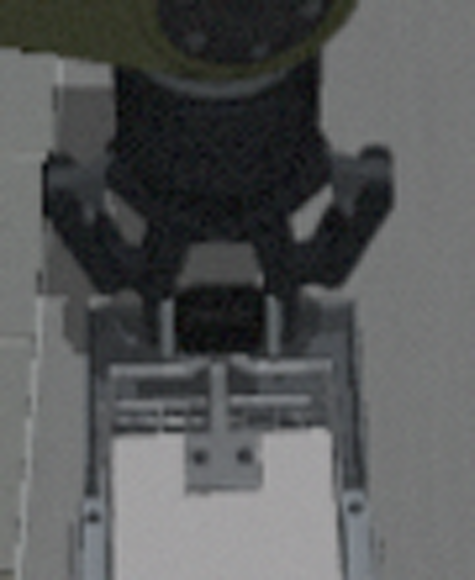

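apply_moves(
  motion=[
    [[0, 0, -2], [0, 0, 0], 1],
    [[0, 0, -4], [0, 0, 0], 1],
    [[0, 0, -5], [0, 0, 0], 1],
    [[0, 0, -5], [0, 0, 0], 1],
  ],
)

```text
time_s: 5.83
tcp_pos: [0.458, 0.1288, 0.2223]
tool_rot: [1.165, 1.238, -1.167]
wrist_force: [-0.3, 0.6, -1.8]
opening: 0.0347
```

apply_moves(
  motion=[
    [[0, 0, -2], [0, 0, 0], 1],
    [[0, 0, -3], [0, 0, 0], 1],
    [[0, 0, -3], [0, 0, 0], 1],
  ],
)

```text
time_s: 6.08
tcp_pos: [0.4581, 0.1288, 0.2194]
tool_rot: [1.165, 1.238, -1.167]
wrist_force: [-0.9, -0.1, 1.2]
opening: 0.0354
```

apply_moves(
  motion=[
    [[0, 0, 0], [0, 0, 0], 0.5],
    [[0, 0, 0], [0, 0, 0], 0.4],
    [[0, 0, 0], [0, 0, 0], 0.3],
    [[0, 0, 0], [0, 0, 0], 0.15],
    [[0, 0, 0], [0, 0, 0], 0],
    [[0, 0, 0], [0, 0, 0], 0],
    [[0, 0, 0], [0, 0, 0], 0],
    [[0, 0, 0], [0, 0, 0], 0],
  ],
)

```text
time_s: 6.75
tcp_pos: [0.4581, 0.1288, 0.2195]
tool_rot: [1.165, 1.238, -1.167]
wrist_force: [-0.5, -1.6, -0.1]
opening: 0.0853
```

```bash
python3 - <<'E'
from h import *
st(); snap("5"); zoom("side5",270,120,360,230,"f1")
E
```

```text
t 6.75 tcp [458.1 128.8 219.5] yaw_y 3.39 xax [-1.5e-03  2.0e-04 -1.0e+00] f [-0.47 -1.59 -0.08] tq [ 0.03 -0.   -0.01] open 0.0853 q [0.2  0.16 1.76 0.   1.23 0.14]
f1 scale 5.2727272727272725
```

View pics/f1.png

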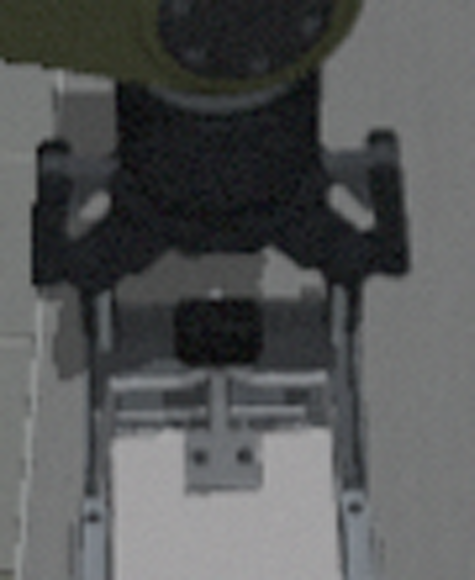

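apply_moves(
  motion=[
    [[0, 0, 15], [0, 0, 0], 0],
    [[0, 0, 40], [0, 0, 0], 0],
    [[0, 0, 75], [0, 0, 0], 0],
    [[0, 0, 95], [0, 0, -3], 0],
    [[2, -30, 95], [0, 0, -10], 0],
    [[4, -65, 95], [0, 0, -17], 0],
    [[6, -100, 95], [0, 0, -24], 0],
    [[8, -135, 95], [0, 0, -31], 0],
    [[10, -170, 95], [0, 0, -38], 0],
    [[12, -205, 95], [0, 0, -45], 0],
    [[14, -240, 95], [0, 0, -52], 0],
    [[16, -270, 95], [0, 0, -59], 0],
  ],
)

```text
time_s: 7.85
tcp_pos: [0.4738, -0.1434, 0.3145]
tool_rot: [1.884, 0.577, -1.884]
wrist_force: [0.7, 0.0, 0.2]
opening: 0.085
```

```bash
python3 - <<'E'
from h import *
st(); snap("6"); zoom("side6",270,120,360,230,"g1")
zoom("top6",250,200,350,300,"g2")
E
```

```text
t 7.85 tcp [ 473.8 -143.4  314.5] yaw_y -55.99 xax [-5.0e-04  1.2e-03 -1.0e+00] f [0.65 0.02 0.25] tq [ 0.09 -0.01 -0.03] open 0.085 q [-0.37  0.13  1.57  0.    1.45  0.61]
g1 scale 5.2727272727272725
g2 scale 5.8
```

View pics/g1.png

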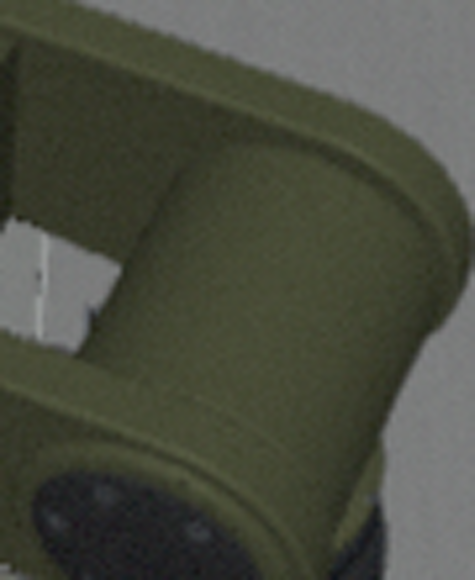

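View pics/g2.png

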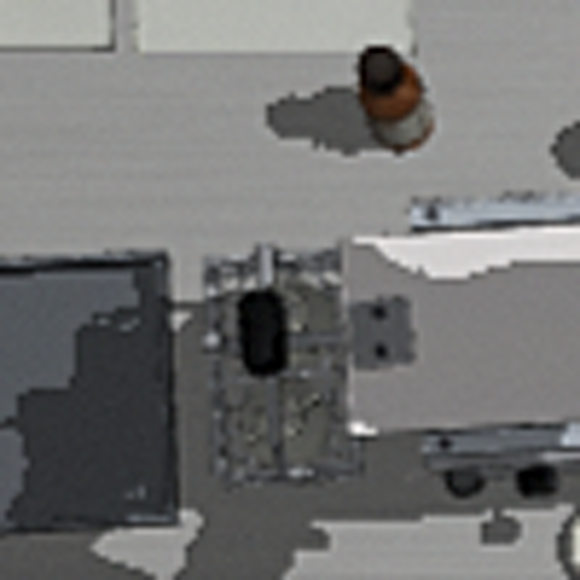

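apply_moves(
  motion=[
    [[1, -13, 0], [0, 0, -7], 0],
    [[1, -13, 0], [0, 0, -14], 0],
    [[1, -13, 0], [0, 0, -21], 0],
    [[1, -13, 0], [0, 0, -28], 0],
    [[1, -13, -10], [0, 0, -30.6], 0],
    [[1, -13, -30], [0, 0, -30.6], 0],
    [[1, -13, -50], [0, 0, -30.6], 0],
    [[1, -13, -68], [0, 0, -30.6], 0],
    [[1, -13, -78], [0, 0, -30.6], 0],
    [[1, -13, -83], [0, 0, -30.6], 0],
    [[1, -13, -83], [0, 0, -30.6], 0],
  ],
)

```text
time_s: 8.87
tcp_pos: [0.4748, -0.1572, 0.2306]
tool_rot: [2.191, 0.066, -2.195]
wrist_force: [0.1, 0.3, 0.1]
opening: 0.0854
```

```bash
python3 - <<'E'
from h import *
st(); snap("7"); zoom("side7",260,220,360,345,"i1")
zoom("top7",330,200,440,290,"i2")
E
```

```text
t 8.87 tcp [ 474.8 -157.2  230.6] yaw_y -86.67 xax [-0.0015  0.0021 -1.    ] f [0.08 0.34 0.08] tq [-0.03  0.12  0.01] open 0.0854 q [-0.39  0.2   1.68  0.    1.26  1.12]
i1 scale 4.64
i2 scale 6.444444444444445
```

View pics/i1.png

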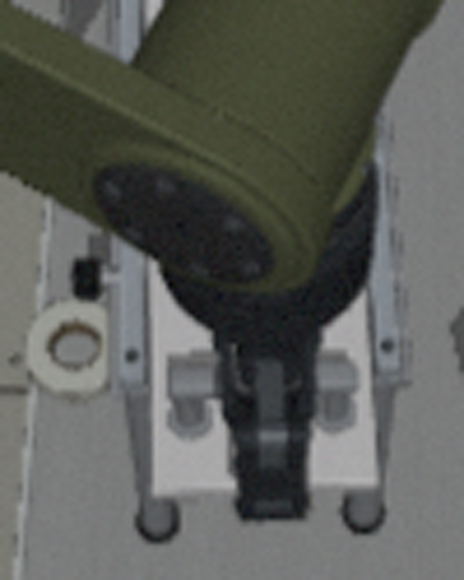

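View pics/i2.png

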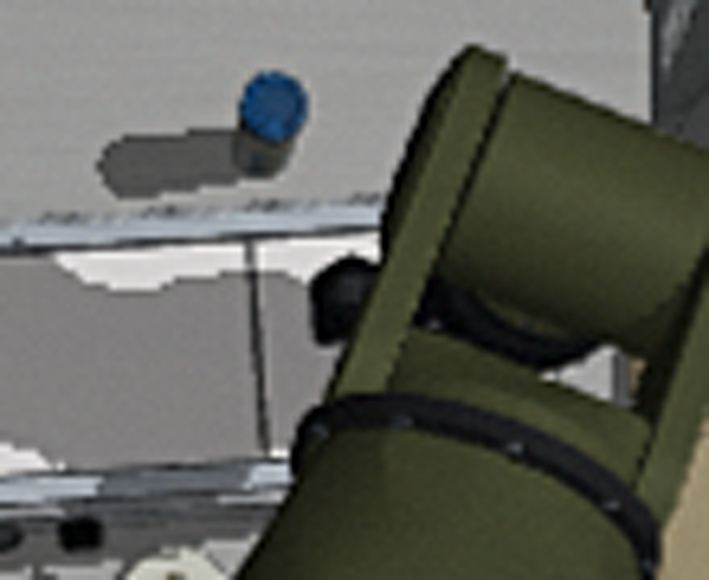

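apply_moves(
  motion=[
    [[0, 0, 0], [0, 0, 0], 0.3],
    [[0, 0, 0], [0, 0, 0], 0.5],
    [[0, 0, 0], [0, 0, 0], 0.65],
    [[0, 0, 0], [0, 0, 0], 0.75],
    [[0, 0, 0], [0, 0, 0], 0.85],
    [[0, 0, 0], [0, 0, 0], 1],
    [[0, 0, 0], [0, 0, 0], 1],
    [[0, 0, 0], [0, 0, 0], 1],
  ],
  squeeze=60,
)

```text
time_s: 9.63
tcp_pos: [0.4753, -0.1575, 0.2322]
tool_rot: [2.194, 0.065, -2.192]
wrist_force: [-1.5, 1.6, 4.0]
opening: 0.0106
```

```bash
python3 - <<'E'
from h import *
st()
E
```

```text
t 9.63 tcp [ 475.3 -157.5  232.2] yaw_y -86.68 xax [ 8.0e-04  1.2e-03 -1.0e+00] f [-1.49  1.56  4.01] tq [0.21 0.17 0.02] open 0.0106 q [-0.39  0.2   1.68  0.    1.26  1.12]
```

apply_moves(
  motion=[
    [[0, 1, -1], [0, 0, 0], 1],
    [[0, 4, -1], [0, 0, 0], 1],
    [[-0.5, 9, -1], [0, 0, 0], 1],
    [[-1, 16, -1], [0, 0, 0], 1],
    [[-1.4, 24, -1], [0, 0, 0], 1],
    [[-1.9, 32, -1], [0, 0, 0], 1],
    [[-2.4, 40, -1], [0, 0, 0], 1],
    [[-2.9, 48, -1], [0, 0, 0], 1],
    [[-3.3, 55, -1], [0, 0, 0], 1],
    [[-3.6, 60, -1], [0, 0, 0], 1],
    [[-3.8, 63, -1], [0, 0, 0], 1],
    [[-3.8, 63, -1], [0, 0, 0], 1],
  ],
  squeeze=100,
)

```text
time_s: 10.63
tcp_pos: [0.472, -0.0949, 0.2323]
tool_rot: [2.195, 0.062, -2.188]
wrist_force: [0.0, -3.4, 8.8]
opening: 0.0097
```

```bash
python3 - <<'E'
from h import *
st(); snap("8"); zoom("top8",230,200,400,300,"j2")
zoom("side8",250,130,370,345,"j1")
E
```

```text
t 10.63 tcp [472.  -94.9 232.3] yaw_y -86.68 xax [ 3.4e-03 -9.0e-04 -1.0e+00] f [ 0.01 -3.38  8.82] tq [-0.52  0.02  0.02] open 0.0097 q [-0.27  0.16  1.73  0.    1.25  1.24]
j2 scale 4.588235294117647
j1 scale 2.697674418604651
```

View pics/j2.png

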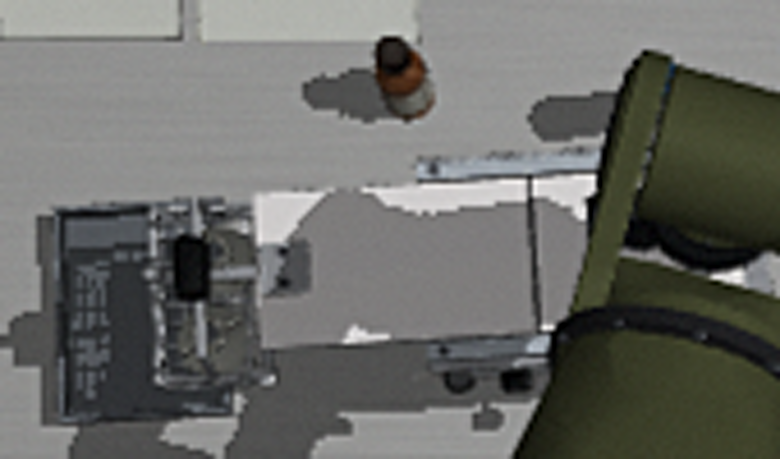

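View pics/j1.png

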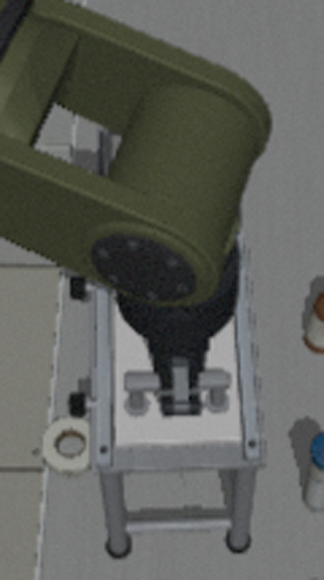

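```bash
cat > meas.py <<'E'
from h import *
import sys
# along-u distances, top view, using hand-read pixels
u=np.array([-.06,.998])
def rem(tag,lineF,lineB,gF,gB):
    c=cams(tag)["top"]
    L=np.mean([plane(c,p,.2)[:2] for p in(lineF,lineB)],0);G=np.mean([plane(c,p,.204)[:2] for p in(gF,gB)],0)
    print("line",L,"edge",G,"remaining mm",1000*(G-L)@u)
E
python3 - <<'E'
from meas import *
T=lambda p:U(p,230,200,4.588)
rem("8",T((538,330)),T((531,178)),T((430,352)),T((418,168)))
T3=lambda p:U(p,280,225,8.923);T4=lambda p:U(p,350,225,8.923)
rem("0",T4((187,408)),T4((165,110)),T3((386,460)),T3((366,108)))
zoom("top8",310,220,360,290,"k1")
E
```

```text
line [ 0.46638942 -0.0045054 ] edge [0.46258876 0.05881694] remaining mm 63.42372644724547
line [ 0.46997314 -0.06549462] edge [0.46229937 0.05967867] remaining mm 125.38337068928377
k1 scale 8.285714285714286
```

View pics/k1.png

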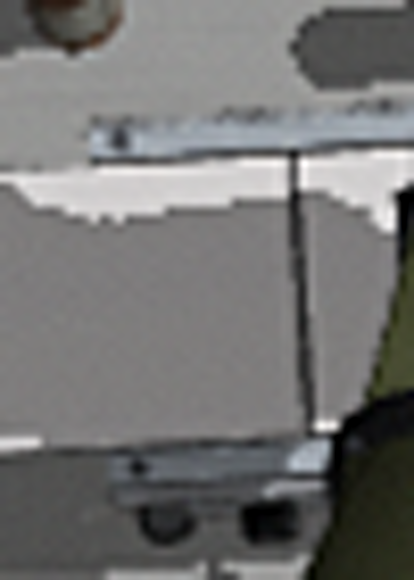

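apply_moves(
  motion=[
    [[0, 1, -1], [0, 0, 0], 1],
    [[0, 4, -1], [0, 0, 0], 1],
    [[-0.5, 9, -1], [0, 0, 0], 1],
    [[-1, 16, -1], [0, 0, 0], 1],
    [[-1.4, 24, -1], [0, 0, 0], 1],
    [[-1.9, 32, -1], [0, 0, 0], 1],
    [[-2.4, 40, -1], [0, 0, 0], 1],
    [[-2.8, 47, -1], [0, 0, 0], 1],
    [[-3.2, 53, -1], [0, 0, 0], 1],
    [[-3.4, 57, -1], [0, 0, 0], 1],
    [[-3.6, 60, -1], [0, 0, 0], 1],
    [[-3.6, 60, -1], [0, 0, 0], 1],
  ],
)

```text
time_s: 11.73
tcp_pos: [0.4691, -0.0356, 0.2324]
tool_rot: [2.197, 0.06, -2.184]
wrist_force: [1.4, -6.3, 8.0]
opening: 0.0097
```

```bash
python3 - <<'E'
from h import *
st(); snap("9"); zoom("top9",190,200,350,300,"l2")
zoom("side9",250,130,370,345,"l1");zoom("top9",310,220,360,290,"l3")
E
```

```text
t 11.73 tcp [469.1 -35.6 232.4] yaw_y -86.69 xax [ 0.0061 -0.0025 -1.    ] f [ 1.39 -6.27  8.01] tq [-0.96 -0.07  0.01] open 0.0097 q [-0.15  0.13  1.76 -0.    1.25  1.36]
l2 scale 4.875
l1 scale 2.697674418604651
l3 scale 8.285714285714286
```

View pics/l2.png

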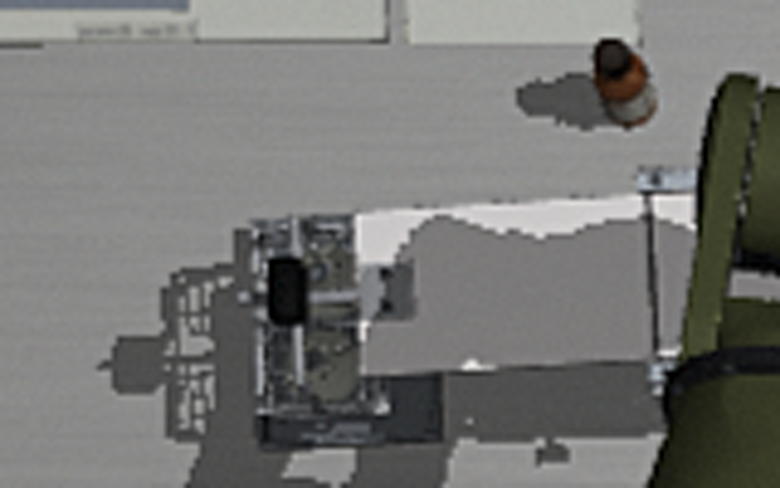

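View pics/l1.png

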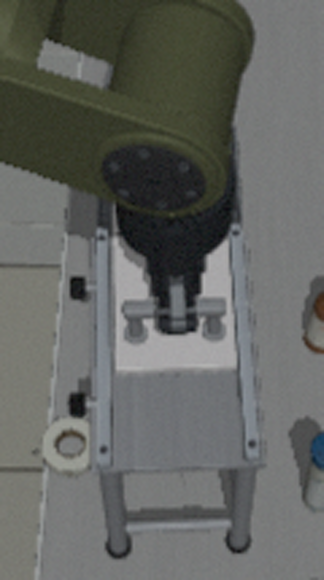

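View pics/l3.png

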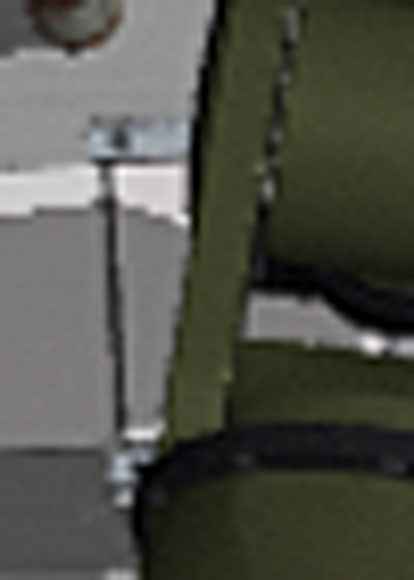

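```bash
python3 - <<'E'
from meas import *
T=lambda p:U(p,310,220,8.2857)
rem("9",T((122,432)),T((105,165)),T((110,466)),T((91,140)))
rem("8",T((312,425)),T((292,158)),T((110,466)),T((91,140)))
# side check: rear corners of the board in l1; expected on edge: rear end 120 mm inside edge
c=cams("9")["side"];S=lambda p:U(p,250,130,2.6977)
a=plane(c,S((117,371)),.19);b=plane(c,S((237,365)),.19);g=[plane(c,S(p),.204) for p in((101,232),(237,226))]
print(a,b,g)
zoom("side9",280,205,350,275,"m1")
E
```

```text
line [0.4648495 0.0556958] edge [0.46297232 0.05969362] remaining mm 4.102446597238832
line [ 0.46698745 -0.00423921] edge [0.46297232 0.05969362] remaining mm 64.04586729614563
[ 0.42635623 -0.06471049  0.19      ] [ 0.51497991 -0.05814711  0.19      ] [array([0.40931565, 0.05001871, 0.204     ]), array([0.51513024, 0.05759015, 0.204     ])]
m1 scale 8.285714285714286
```

View pics/m1.png

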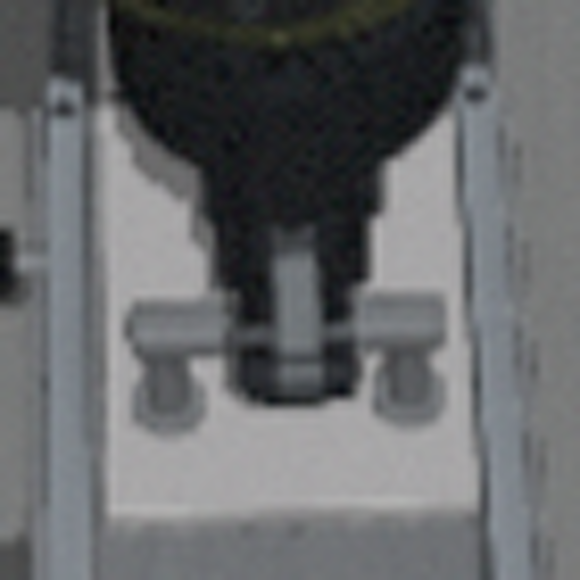

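```bash
python3 - <<'E'
from meas import *
c=cams("9")["side"];T=lambda p:U(p,280,205,8.2857)
L=np.mean([plane(c,T(p),.2)[:2] for p in((105,512),(482,503))],0);G=np.mean([plane(c,T(p),.204)[:2] for p in((63,82),(475,69))],0)
print(L,G,(G-L)@u*1000-120)
E
```

```text
[ 0.47014766 -0.06622704] [0.46150166 0.05609509] 2.5962473146854705
```

apply_moves(
  motion=[
    [[0, 1, -1], [0, 0, 0], 1],
    [[0, 2, -1], [0, 0, 0], 1],
    [[-0.2, 3, -1], [0, 0, 0], 1],
    [[-0.2, 4, -1], [0, 0, 0], 1],
    [[-0.2, 4, -1], [0, 0, 0], 1],
    [[-0.2, 4, -1], [0, 0, 0], 1],
    [[-0.2, 4, -1], [0, 0, 0], 1],
    [[-0.2, 4, -1], [0, 0, 0], 1],
  ],
)

```text
time_s: 12.5
tcp_pos: [0.4695, -0.0328, 0.2326]
tool_rot: [2.199, 0.057, -2.18]
wrist_force: [-0.1, -11.5, 10.1]
opening: 0.01
```

```bash
python3 - <<'E'
from h import *
st(); snap("A"); zoom("topA",190,200,350,300,"n2")
zoom("topA",310,220,360,290,"n3");zoom("sideA",280,205,350,275,"n1")
E
```

```text
t 12.5 tcp [469.5 -32.8 232.6] yaw_y -86.72 xax [ 0.0087 -0.0048 -1.    ] f [ -0.09 -11.55  10.07] tq [-1.64  0.22  0.11] open 0.01 q [-0.15  0.13  1.76 -0.    1.24  1.37]
n2 scale 4.875
n3 scale 8.285714285714286
n1 scale 8.285714285714286
```

View pics/n3.png

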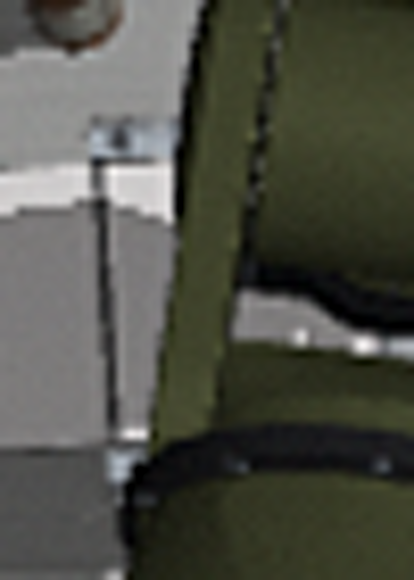

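View pics/n2.png

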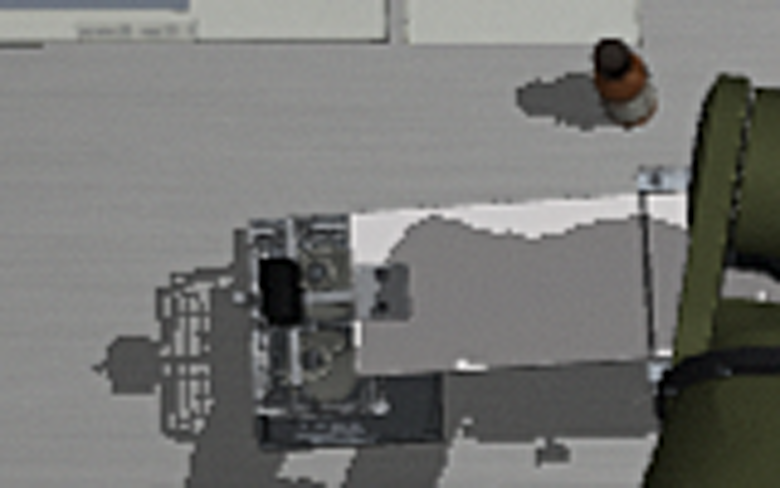

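View pics/n1.png

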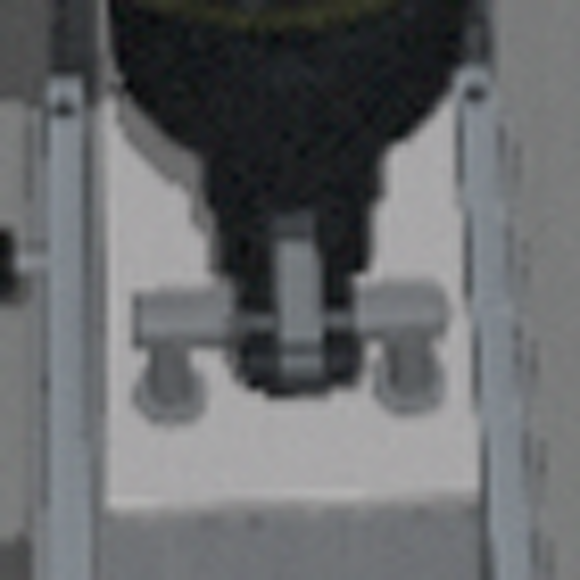

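```bash
python3 - <<'E'
from meas import *
T=lambda p:U(p,310,220,8.2857)
rem("A",T((115,432)),T((96,163)),T((110,466)),T((91,140)))
c=cams("A")["side"]
L=np.mean([plane(c,T2,.2)[:2] for T2 in(U((105,505),280,205,8.2857),U((480,496),280,205,8.2857))],0);G=np.mean([plane(c,U(p,280,205,8.2857),.204)[:2] for p in((63,82),(475,69))],0)
print("side",(G-L)@u*1000-120)
c=cams("A")["top"]
g=plane(c,U((281,292),190,200,4.875),.225);print("grip top-view",g,"expect .4503 .253")
# hook: tray corners from first top image t0z
c0=cams("0")["top"];Z=lambda p:U(p,150,195,2.85)
q=np.array([plane(c0,Z(p),.028)[:2] for p in((262,143),(368,139),(258,276),(371,270))]);print("tray",q.mean(0),q)
E
python3 -c "
from h import *
zoom('sideA',250,90,370,200,'p1')"
```

```text
line [0.4651787  0.05824416] edge [0.46297232 0.05969362] remaining mm 1.5789442484078366
side 0.6944076736773184
grip top-view [0.45127875 0.25175392 0.225     ] expect .4503 .253
tray [0.45420853 0.24877435] [[0.52138964 0.30591855]
 [0.52540063 0.19436094]
 [0.38195778 0.30595519]
 [0.38808608 0.18886272]]
p1 scale 5.2727272727272725
```

View pics/p1.png

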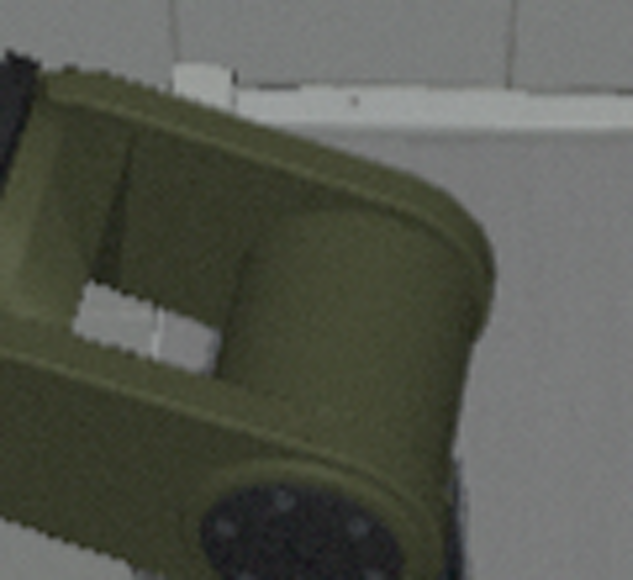

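apply_moves(
  motion=[
    [[0, 0.5, -1], [0, 0, 0], 1],
    [[0, 0.5, -1], [0, 0, 0], 1],
    [[0, 0.5, -1], [0, 0, 0], 1],
    [[0, 0.5, -1], [0, 0, 0], 1],
    [[0, 0.5, -1], [0, 0, 0], 1],
    [[0, 0.5, -1], [0, 0, 0], 1],
    [[0, 0.5, -1], [0, 0, 0], 1],
    [[0, 0.5, -1], [0, 0, 0], 1],
  ],
)

```text
time_s: 13.27
tcp_pos: [0.4696, -0.033, 0.2324]
tool_rot: [2.199, 0.056, -2.179]
wrist_force: [-4.8, -5.3, 10.8]
opening: 0.0103
```

```bash
python3 - <<'E'
from h import *
s,_=st(); print(np.round(s["qd"],4)); snap("B"); st(); zoom("topB",190,200,350,300,"q2")
E
```

```text
t 13.27 tcp [469.6 -33.  232.4] yaw_y -86.72 xax [ 0.0095 -0.0062 -0.9999] f [-4.79 -5.33 10.81] tq [-0.76  0.83  0.15] open 0.0103 q [-0.15  0.13  1.76 -0.01  1.24  1.37]
[-0.0013  0.0004 -0.0014 -0.0014  0.0005 -0.0011]
t 13.37 tcp [469.6 -33.  232.3] yaw_y -86.73 xax [ 0.0094 -0.0062 -0.9999] f [-3.99 -6.02  9.48] tq [-0.79  0.84  0.17] open 0.0098 q [-0.15  0.13  1.76 -0.01  1.24  1.37]
q2 scale 4.875
```

View pics/q2.png

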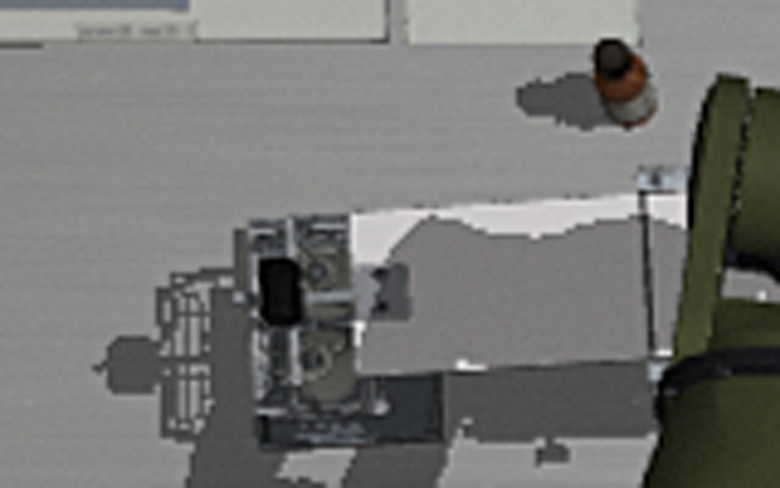

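View pics/sideB.png

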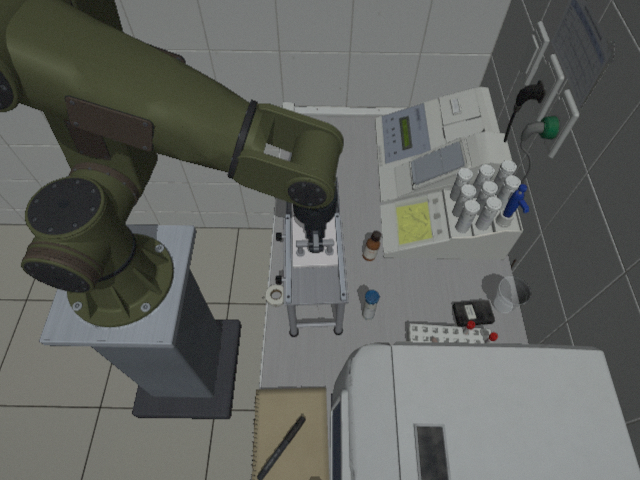

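The board and basket are still. The line stands at the guides' outer ends, the basket hangs over the tray, and the bystanders have not moved. I am handing in.

```bash
python3 - <<'E'
from station import robot
print(robot.job_done())
from h import st; st()
E
```

```text
the job is handed in; nothing more can be done
None
the job is handed in; nothing more can be done
```

The basket hangs on the hook. I let go of it with the board's line about 125 mm inside the riser's edge. I then gripped the board's handle and slid it out about 125 mm. I handed in at about 13.4 s, with the gripper still clamped on the handle and pressing its rear down with about 10 N.

**Line:** my last measurement put it 0.7 mm (side view) to 1.6 mm (top view) short of the riser's edge. The tool moved only 0.2 mm after that. The two views differed by 1–4 mm throughout, because each pixel covers about 2.5 mm and the side camera read slightly low.

**Board:** the tool height held steady at 232 mm for the whole slide, and the arm was essentially still. I judged level from that and from the tool's tilt (about 0.01 rad), not from a direct measurement of the board.

**Basket:** it hangs over the tray, with its grip about 4 mm from the tray's middle in the top view. The arm hid it from the side camera at the end, so its height, seating and tilt were checked only from the top view.

**Bystanders:** the bottle, tube, tape and log book look unmoved in the last pictures. No check failed.

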